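Clock the rotator shaft and snug its setscrew

ROBOT

A 6-joint arm with a two-finger parallel gripper is mounted at the origin on the work surface. World frame = base frame: x ahead of the robot, y to its left, z up, the work surface at z = 0. Lengths are in m, angles in rad, forces in N, time in s.
With the tool pointing down it reaches from about 0.375 to 0.9 m from the base axis. Payload 3.1 kg.
Tool frame: the origin (TCP) lies at the very end of the fingers, on their centre line; the grasp point (between the pads) lies 19 mm behind it; z points along the fingers, y is the line along which they close (so a half turn about z gives the same grasp; the last joint's range is limited). The gripper opens to 87 mm and grips with 3 to 60 N. Pads are 19 mm wide; open, the fingers measure 117 mm over their backs; the gripper's body (75 mm by 190 mm) begins 51 mm behind the grasp point.
Start: joints at [1.04, 0.527, 1.433, -0, 1.181, -0.178], TCP at [0.215, 0.587, 0.223] pointing down, gripper open.
Joint ranges: [-3.08, 3.08], [-0.75, 2.2], [0.22, 2.44], [-1.43, 4.57], [0, 2.65], [-2.85, 2.85]. Speed limits (rad/s): [2.79, 2.79, 3.14, 3.14, 3.14, 3.14].

INTERFACE

Orientations are given as a unit quaternion [w, x, y, z].
In Python, from workcell import manip, snapshot, workorder gives the robot as it stands. The module is installed in compiled form; this text tells all that it offers.
- The arm moves only by the tool play_rows, never from a script. Its argument "steps" is text: rows parted by semicolons, each of 7 numbers parted by spaces: the opening, from 0 (shut) to 1 (fully open), then the shift along the tool's x, y, z in cm, then the turn, a rotation vector about the tool's x, y, z in degrees. A call has 1 to 12 rows; each row shifts and turns the commanded pose from where the row before left it, along the tool's axes as they then stand; what a row does not reach is not made up. A row lasts 1/12 s, in which the tool goes at most 41.7 mm and 7.16 degrees, less where a joint would pass 70% of its speed; a pose out of reach is approached as far as the arm can. A call with a gripper value outside its range is refused whole. The fingers move at their own pace and stop on an object; "grip_force" is the grip in N (left out, the last holds). Time passes only in rows, so rows that do not move let the fingers close. It gives the time, the measured TCP pose, the force, the opening and the grip force at its end, in the units of the state.
- manip.state(): the state, without advancing time (a new reading comes with each control period).
- snapshot(name): name is "scene" or "top" or "wrist"; returns a dict with "frame" (400x640x3 uint8, red, green, blue), "mtx" (3x3 intrinsics, pixels), "rvec" (rotation vector, rad) and "tvec" (3), from world to camera coordinates, as OpenCV has them. Camera axes: x right, y down, z forward; pixel columns grow to the right and rows downward; lengths in m; the calibration is good to about 2 mm. A picture is of the moment at which its call begins. There is no depth.
- workorder.close_job(): hands the job in; it is judged then, once.
The state is a dict: "clock": time; "qpos": joint angles; "dq": joint speeds; "joint_efforts": joint torques, N m; "ee_pos": TCP position; "orientation": TCP orientation; "force": force on the tool from outside, world axes, zero at the start; "moment": the same for the moment, N m; "opening": finger opening in m; "grasp_force": force on a finger pad.
Only numpy, scipy, OpenCV 4.12 (cv2) and the standard library are available. Lean on these libraries where they do the work, as an engineer would, in place of code of your own. Each camera call takes 0.05 s, during which the arm holds its last target. There are 200 camera calls.

TASK

Turn the tube rotator's shaft by its ball lever until the flat on the shaft faces straight up to the setscrew. Then take the T-handle hex key from its stand, put it in the setscrew and turn it clockwise until the screw is snug on the flat: you must feel it bite and firm up, but do not force it any further. Put the key back in its stand, let go, and leave the jar, the glass pot and the timer where they are.

Things in the scene. Friction and masses are not known exactly. Their poses are not given: they have to be found in the camera images.
- rotator: Fixed bench tube rotator. Base 130 x 250 x 12 mm; origin at the centre of its underside, z up. Shaft axis along its y, 85 mm above the origin. Over the origin an aluminium hub block (44 x 36 mm, top at 108 mm) with the setscrew upright on top. At y 48 to 108 mm a tube wheel, radius 62 mm, parked, does not turn. At y -42 mm a bearing post, 14 mm thick, top at 102 mm. At y -95 mm the ball lever.
- shaft (a joint): Turn of the 24 mm steel D-shaft about the rotator's +y (rad). 0: the flat faces straight up to the setscrew; within 0.1 is good. Starts at -1.15 to -0.5 (flat turned to the rotator's -x). Stiff, 0.12 N m; stays where left. The lever leads the flat by 0.3 rad, so an upright lever is wrong: at angle q the ball is at rotator x = 72 sin(q+0.3), y = -95, z = 85 + 72 cos(q+0.3) mm.
- ball (a point): Centre of the black ball, 22 mm diameter, at the end of the shaft's steel rod lever. Pinch it from above along the rotator's y (35 mm free towards the post) and lead it round its arc; it swivels between the pads.
- flat (a point): Point on the middle of the shaft's flat (12 mm wide, 10.5 mm from the shaft axis), between the bearing post and the lever, at rotator y -68 mm. z: normal of the flat.
- screw: Setscrew: round dark steel head, 25 mm diameter, upright in the hub. Origin at the centre of the head's top, 130 mm above the bench at first; z up. Hex socket 15 mm across flats, 12 mm deep, rim bevelled 2 mm, corners at 0, 60, 120.. degrees from the screw's x. Clockwise from above tightens and feeds it down 4 mm per rad (steep thread). It holds where it is let go.
- key: T-handle hex key, 140 g. Origin at the centre of its hex tip, z up along the shank towards the handle. Steel hex shank 14 mm across flats, corners at 0, 60, 120 .. degrees from the key's x, 100 mm long, tip stepped in 1.5 mm all round over the last 1.5 mm; black handle bar 76 mm along x, 16 mm wide along y, from 100 to 124 mm above the tip. Stands in keystand at the start.
- keystand: Grey plastic block 70 x 70 x 48 mm, fixed, origin at the centre of its underside. In the middle of its top an upright round hole of 20 mm, bevelled 3 mm, floor 6 mm above the origin.
- jar: Bystander: amber jar with white cap, 54 mm diameter, 75 mm high, origin at the underside.
- stainpot: Bystander: open glass pot, 60 mm diameter, 65 mm high, origin at the underside.
- timer: Bystander: white kitchen timer, 70 mm wide, 61 mm high, origin at the underside.
- nose_end (a point): Nominal lower end of the setscrew, unseen in the hub; the true nose is up to 1.3 mm off. Turning free takes an even 0.13 N m (less when stopped); after 0.45 to 1.2 rad, different each time, the nose meets the flat and torque climbs some 0.4 N m per rad. Snug: 0.04 to 0.1 N m above free (4 mN m per N at the nose; 8 to 30 N is good, more is overtight). On the round it bites too early.
Not all that is in view belongs to the job. What is shaped like the keystand but yellow is not meant.

How it is judged:
On the way, in this order (a step that is already met when the one before it is completed fails the run):
1. the shaft's flat faces up to the setscrew, within 0.1 rad (value of joint shaft between -0.1 and 0.1 rad), for 0.3 s.
2. with the hex key in its socket the setscrew has been tightened until it presses on the shaft with at least 8 N, the flat still facing it (all of step 1 and contact force between screw and shaft above 8 N and horizontal distance between key and screw below 0.004 m and z of key in the frame of screw below -0.006 m), for 0.2 s.
At the end, for the whole second after the job is handed in: The shaft's flat faces up within 0.1 rad, the setscrew presses on it with 8 to 30 N, and the hex key stands at rest in its stand (tip within 8 mm of the hole's axis and 12 mm of the bench, tilt under 0.15 rad), released (all of step 1 and contact force between screw and shaft above 8 N and horizontal distance between key and keystand below 0.008 m and height (world z) of key below 0.012 m and angle between key's own z axis and vertical below 0.15 rad and linear speed of key below 0.02 m/s); the robot touches nothing.
It fails at once if the setscrew is overtightened: it presses on the shaft with more than 30 N (contact force between screw and shaft above 30 N).
It fails at once if a bystander (jar, pot or timer) is moved more than 30 mm (distance of any of jar, stainpot, timer from where it was at the start of the episode above 0.03 m).
It also fails if it takes over 72 s, if anything falls off the work surface, if the arm or the gripper's body presses on something with over 40 N, if the wrist force passes 120 N, or if a joint passes its speed limit or range.

## Working session

There is one attempt and no reset: what is moved stays moved. The work goes in short steps, Python scripts to look and compute and a tool call to move; the robot and the scene stay as the last step left them, time stands still between calls to the robot, and variables do not carry over. Pictures are saved under pics/ and viewed, at most 10 in all, crops included, and the job is handed in when it is done.

Besides the shell and the picture viewer there is one more tool, called after "Request:" by a JSON object that holds its "method" and its "body". play_rows: Moves the arm, as the interface text tells. Its arguments: {"type":"object","properties":{"steps":{"type":"string"},"grip_force":{"type":"number"}},"required":["steps"]}

```bash
mkdir -p pics; cat > h.py <<'E'
import numpy as np, cv2, pickle
from scipy.spatial.transform import Rotation as R
from workcell import manip, snapshot
def snap(cam,name):
    s=snapshot(cam); cv2.imwrite(f'pics/{name}.png',s['frame'][:,:,::-1]); pickle.dump(s,open(f'pics/{name}.pkl','wb')); return s
def proj(s,P):
    return cv2.projectPoints(np.float64(P).reshape(-1,1,3),s['rvec'],s['tvec'],s['mtx'],None)[0].reshape(-1,2)
def ray(s,uv,z):
    Rm=cv2.Rodrigues(s['rvec'])[0]; c=-Rm.T@s['tvec'].ravel(); d=Rm.T@np.linalg.inv(s['mtx'])@[uv[0],uv[1],1]
    return c+d*(z-c[2])/d[2]
E
python3 - <<'E'
from h import *
for c in ['scene','top']:
    s=snap(c,c); Rm=cv2.Rodrigues(s['rvec'])[0]; print(c,-Rm.T@s['tvec'].ravel(),s['mtx'][0,0])
st=manip.state(); print(st)
E
```

```text
scene [1.29668393 0.27065207 0.58763538] 363.3510801667335
top [ 0.51971965 -0.03443041  1.12092231] 370.1263651940706
{'clock': 0.1, 'qpos': array([ 1.04051811e+00,  5.28375807e-01,  1.43371609e+00,  1.76663607e-05,
        1.18137240e+00, -1.78448921e-01]), 'dq': array([ 0.00029118, -0.00182393, -0.00223349,  0.00037486,  0.00093389,
       -0.00133555]), 'joint_efforts': array([ 1.41068494e-04, -4.40986991e+01, -1.77151108e+01,  6.35412242e-02,
        5.33752958e-02, -5.24390839e-05]), 'ee_pos': array([0.21500456, 0.58619574, 0.22168634]), 'orientation': array([-3.32386641e-04,  1.75011976e-01,  9.84565860e-01, -8.74846102e-04]), 'force': array([-0.22606988, -0.27285961, -0.89557522]), 'moment': array([ 0.05435906, -0.02211102,  0.00895235]), 'grasp_force': 0.0, 'opening': 0.08671837696061427}
```

View pics/scene.png

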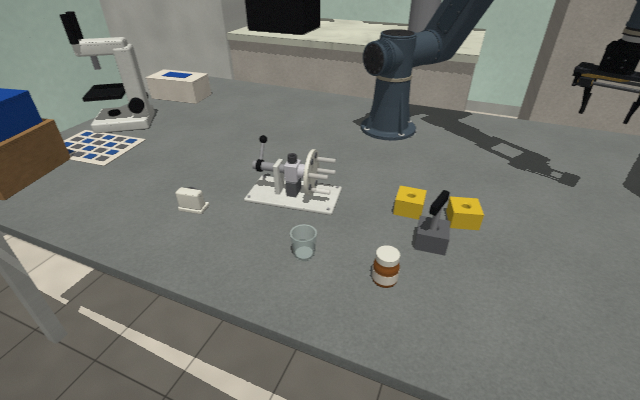

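View pics/top.png

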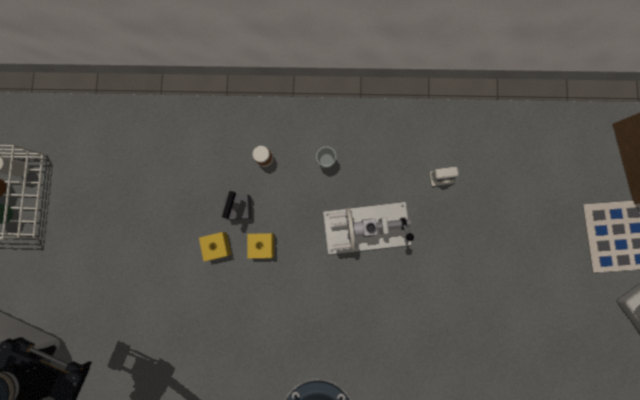

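The scene shows the rotator in the middle, with the ball at (263,139), the grey keystand at (433,235), two yellow decoys, the pot, jar and timer. In the top view the rotator base centre is near (367,228), the setscrew at (370,227), the ball at (410,237), and the key handle runs (235,192) to (224,218). Next I'll enlarge crops of both views.

```bash
python3 - <<'E'
from h import *
t=cv2.imread('pics/top.png'); s=cv2.imread('pics/scene.png')
a=cv2.resize(t[195:262,315:420],(800,510)[:2],interpolation=cv2.INTER_CUBIC)
f=lambda im,x,y,w,h,k:cv2.resize(im[y:y+h,x:x+w],None,fx=k,fy=k,interpolation=cv2.INTER_CUBIC)
A=f(t,317,195,100,75,4);B=f(t,192,175,100,75,4);C=f(s,240,125,110,90,3.6363);D=f(s,390,175,100,75,4)
o=np.zeros((640,800,3),np.uint8)
o[:300,:400]=A;o[:300,400:]=B;o[300:300+C.shape[0],:C.shape[1]]=C[:,:400];o[300:600,400:]=D
cv2.imwrite('pics/crop1.png',o[:600])
T=pickle.load(open('pics/top.pkl','rb'))
print(ray(T,(367,228),.012),ray(T,(370,227),.13),ray(T,(410,237),.15),ray(T,(229,205),.13))
E
```

```text
[ 0.54709381 -0.13165315  0.012     ] [ 0.54704481 -0.12922217  0.13      ] [ 0.52339352 -0.23093315  0.15      ] [0.59637045 0.25207617 0.13      ]
```

View pics/crop1.png

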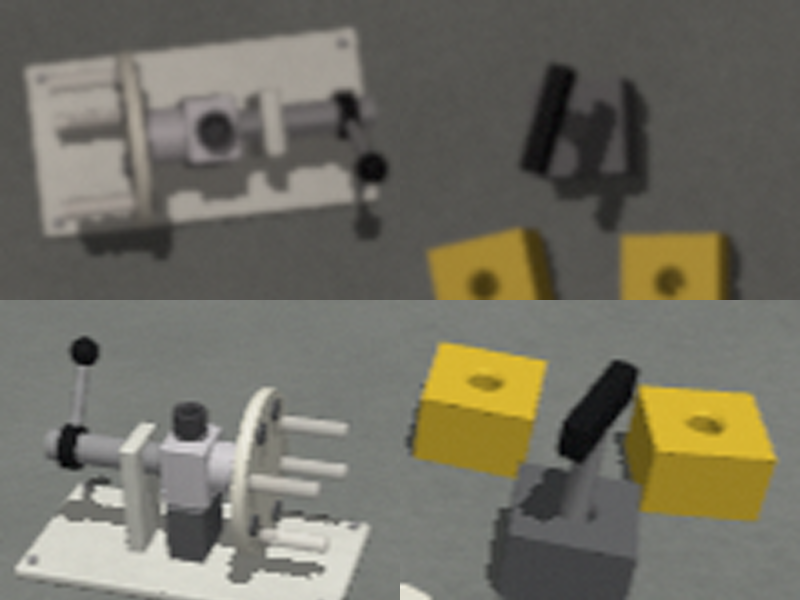

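```bash
cat >> h.py <<'E'
def rows(p,yaw=None,st=None,n=True):
    """tool shift (cm, in tool axes after the turn) and turn deg about tool z to reach TCP p with tool y at world angle yaw(deg)"""
    st=st or manip.state(); w,x,y,z=st['orientation']; M=R.from_quat([x,y,z,w]).as_matrix()
    cur=np.degrees(np.arctan2(M[1,1],M[0,1])); 
    if yaw is None: yaw=cur
    a=np.radians(yaw); ty=np.array([np.cos(a),np.sin(a),0]); tz=np.array([0,0,-1.]); tx=np.cross(ty,tz)
    d=(np.array(p)-st['ee_pos'])*100
    print('cur yaw %.2f turn about +z %.2f  tilt %s'%(cur,-(yaw-cur),np.round(M[:,2],4)),'shift cm',np.round([d@tx,d@ty,d@tz],2))
E
python3 - <<'E'
from h import *
from scipy.optimize import least_squares
T=pickle.load(open('pics/top.pkl','rb'));S=pickle.load(open('pics/scene.pkl','rb'))
# rotator pts (x,y,z): px
cr=lambda u,v:(317+u/4-.4,195+v/4-.4)
cs=lambda u,v:(240+u/3.6363-.4,125+(v-300)/3.6363-.4)
top=[([.065,.125,.012],cr(25,66)),([.065,-.125,.012],cr(357,28)),([-.065,.125,.012],cr(44,237)),([0,0,.13],cr(215,132))]
sc=[([.065,-.125,.012],cs(16,570)),([-.065,.125,.012],None),([0,0,.13],cs(190,407))]
def W(p,P):
    c,s=np.cos(p[2]),np.sin(p[2]);return np.array([p[0]+c*P[0]-s*P[1],p[1]+s*P[0]+c*P[1],P[2]])
def res(p):
    r=[]
    for c,l in((T,top),(S,sc)):
        for P,uv in l:
            if uv is not None: r+=list(proj(c,W(p,P))[0]-uv)
    return r
o=least_squares(res,[.547,-.13,0],x_scale=[.01,.01,.1]);p=o.x
print(p,np.degrees(p[2]),np.round(o.fun,1))
ball=[(T,cr(372,168)),(S,cs(84,351))]
bp=lambda q:W(p,[.072*np.sin(q+.3),-.095,.085+.072*np.cos(q+.3)])
g=least_squares(lambda q:np.concatenate([proj(c,bp(q[0]))[0]-uv for c,uv in ball]),[-.8])
print('q',g.x,np.round(g.fun,1),bp(g.x[0]),bp(0))
print('flat check yaw; handle',ray(T,(192+148/4-.4,175+120/4-.4),.13),ray(T,(192+162/4-.4,175+68/4-.4),.13),ray(T,(192+133/4-.4,175+172/4-.4),.13))
D=lambda u,v:(390+(u-400)/4-.4,175+(v-300)/4-.4)
for n,uv in dict(L=(513,462),hole=(577,515),Rr=(641,478),BL=(510,540),BR=(637,556)).items(): print(n,ray(S,D(*uv),.048))
print('hole sc',D(577,515))
rows([p[0],p[1],.33],90+np.degrees(p[2]))
E
```

```text
[ 0.54654468 -0.12992131  0.13603135] 7.79402211299248 [-0.5  0.  -0.4  0.3 -0.5  0.8 -0.1 -0.4 -1.2 -0.9 -0.4  0.7]
q [-0.81613622] [-0.6  0.1 -0.1  0.1] [ 0.52422242 -0.22886251  0.14762074] [ 0.58050873 -0.22115822  0.15378423]
flat check yaw; handle [0.59742953 0.25322689 0.13      ] [0.63308809 0.24555117 0.13      ] [0.56199551 0.26153099 0.13      ]
L [0.56636661 0.21624453 0.048     ]
hole [0.60191108 0.25932793 0.048     ]
Rr [0.55235156 0.28897797 0.048     ]
BL [0.63884268 0.22806846 0.048     ]
BR [0.62494599 0.29533911 0.048     ]
hole sc (433.85, 228.35)
cur yaw 69.84 turn about +z -27.95  tilt [-0.001  -0.0016 -1.    ] shift cm [-23.14 -75.45 -10.83]
```

Request:
{"method": "play_rows", "body": {"steps": "1 0 0 0 0 0 -7;1 0 0 0 0 0 -7;1 0 0 0 0 0 -7;1 0 0 0 0 0 -7;1 -1 -3.5 -0.5 0 0 0;1 -1 -3.5 -0.5 0 0 0;1 -1 -3.5 -0.5 0 0 0;1 -1 -3.5 -0.5 0 0 0;1 -1 -3.5 -0.5 0 0 0;1 -1 -3.5 -0.5 0 0 0;1 -1 -3.5 -0.5 0 0 0;1 -1 -3.5 -0.5 0 0 0"}}

```text
clock: 1.1
ee_pos: [0.3328, 0.3185, 0.2625]
orientation: [-0.0, -0.069, 0.998, -0.0]
force: [0.9, 0.5, -0.3]
opening: 0.0868
grasp_force: 0.0
```

Request:
{"method": "play_rows", "body": {"steps": "0.45 -1 -3.5 -0.5 0 0 0;0.45 -1 -3.5 -0.5 0 0 0;0.45 -1 -3.5 -0.5 0 0 0;0.45 -1 -3.5 -0.5 0 0 0;0.45 -1 -3.5 -0.5 0 0 0;0.45 -1 -3.5 -0.5 0 0 0;0.45 -1 -3.5 -0.5 0 0 0;0.45 -1 -3.5 -0.5 0 0 0;0.45 -1 -3.5 -0.5 0 0 0;0.45 -1 -3.5 -0.5 0 0 0;0.45 0 0 0 0 0 0;0.45 0 0 0 0 0 0"}}

```text
clock: 2.1
ee_pos: [0.4802, -0.0145, 0.3123]
orientation: [-0.0, -0.067, 0.998, 0.0]
force: [-0.9, 0.7, -0.5]
opening: 0.0394
grasp_force: 0.0
```

```bash
python3 - <<'E'
from h import *
s=snap('wrist','w1'); Rm=cv2.Rodrigues(s['rvec'])[0]; print(-Rm.T@s['tvec'].ravel(),Rm[2],s['mtx'][0,0])
st=manip.state();print(st['ee_pos'],st['qpos'],st['clock'],st['opening'])
print(proj(s,[[.5465,-.13,.13],[.524,-.229,.1476]]))
E
```

```text
[ 0.40987046 -0.0235775   0.47509837] [ 0.25768847  0.0335881  -0.96564408] 345.34352394236754
[ 0.47910628 -0.0130724   0.31199381] [-2.61363740e-01  2.22857852e-01  1.66401413e+00  5.91266750e-04
  1.25660272e+00 -1.96736968e+00] 2.15 0.03951811059025663
[[204.31757038 226.76966304]
 [ 98.32646487 198.48213817]]
```

View pics/w1.png

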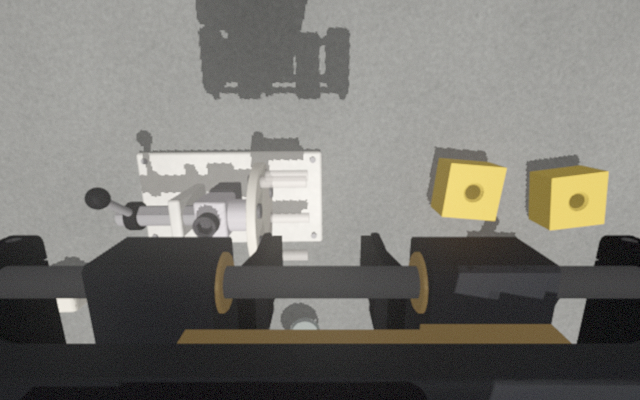

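The wrist view agrees with the fit: the ball is at (98,198), predicted (98,198), and the screw head is near (207,222), predicted (204,227). I'll go for the ball.

```bash
python3 - <<'E'
from h import *
rows([.5242,-.2289,.19],97.8)
rows([.5242,-.2289,.1286],97.8)
for k in range(0,10):
    a=-.516+.816*k/9; b=-.516+.816*(k+1)/9
    if k<9: print(np.round([-7.2*(np.sin(b)-np.sin(a)),-7.2*(np.cos(b)-np.cos(a))],2))
E
```

```text
cur yaw 97.74 turn about +z -0.06  tilt [-0.0017  0.001  -1.    ] shift cm [ -1.54 -22.    12.2 ]
cur yaw 97.74 turn about +z -0.06  tilt [-0.0017  0.001  -1.    ] shift cm [ -1.54 -22.    18.34]
[-0.58 -0.3 ]
[-0.61 -0.24]
[-0.63 -0.19]
[-0.64 -0.13]
[-0.65 -0.07]
[-0.65 -0.01]
[-0.65  0.05]
[-0.64  0.11]
[-0.63  0.16]
```

Request:
{"method": "play_rows", "body": {"steps": "0.45 -0.2 -3 0.8 0 0 0;0.45 -0.2 -3 0.8 0 0 0;0.45 -0.2 -3 0.8 0 0 0;0.45 -0.2 -3 0.8 0 0 0;0.45 -0.2 -3 1 0 0 0;0.45 -0.2 -3 2 0 0 0;0.45 -0.2 -3 3 0 0 0;0.45 -0.14 -1 3 0 0 0;0.45 0 0 0 0 0 0;0.45 0 0 0 0 0 0"}}

```text
clock: 2.98
ee_pos: [0.5232, -0.2258, 0.1892]
orientation: [-0.002, -0.069, 0.998, 0.002]
force: [-0.2, 0.2, 0.3]
opening: 0.0394
grasp_force: 0.0
```

```bash
python3 - <<'E'
from h import *
rows([.5242,-.2289,.1286],97.8); print(manip.state()['force'])
E
```

```text
cur yaw 97.88 turn about +z 0.08  tilt [-0.0052  0.0043 -1.    ] shift cm [-0.06 -0.32  6.06]
[-0.18972617  0.17082144  0.29330815]
```

Request:
{"method": "play_rows", "body": {"steps": "0.45 0 -0.3 1 0 0 0;0.45 0 0 1.5 0 0 0;0.45 0 0 1.5 0 0 0;0.45 0 0 1.5 0 0 0;0.45 0 0 0.5 0 0 0;0.15 0 0 0 0 0 0;0.15 0 0 0 0 0 0;0.15 0 0 0 0 0 0;0.15 0 0 0 0 0 0", "grip_force": 15}}

```text
clock: 3.73
ee_pos: [0.5258, -0.2305, 0.1322]
orientation: [0.001, -0.068, 0.998, 0.0]
force: [-0.4, 1.0, 0.6]
opening: 0.0208
grasp_force: 15.1
```

Request:
{"method": "play_rows", "body": {"steps": "0.15 -0.58 0 -0.3 0 0 0;0.15 -0.61 0 -0.24 0 0 0;0.15 -0.63 0 -0.19 0 0 0;0.15 -0.64 0 -0.13 0 0 0;0.15 -0.65 0 -0.07 0 0 0;0.15 -0.65 0 -0.01 0 0 0;0.15 -0.65 0 0.05 0 0 0;0.15 -0.64 0 0.11 0 0 0;0.15 -0.63 0 0.16 0 0 0;0.15 0 0 0 0 0 0;0.15 0 0 0 0 0 0;0.15 0 0 0 0 0 0"}}

```text
clock: 4.73
ee_pos: [0.5838, -0.2231, 0.138]
orientation: [0.002, -0.068, 0.998, -0.0]
force: [1.7, 2.6, 4.9]
opening: 0.0208
grasp_force: 15.0
```

```bash
python3 - <<'E'
from h import *
s=snap('wrist','w2'); t=snap('top','t2'); c=snap('scene','s2')
st=manip.state();print(st['ee_pos'],st['force'],st['opening'])
for k in (s,t,c): print(proj(k,[[.5805,-.2212,.1538],[.5465,-.13,.13]]))
f=lambda im,x,y,w,h,k:cv2.resize(im[y:y+h,x:x+w],None,fx=k,fy=k,interpolation=cv2.INTER_CUBIC)
S=f(c['frame'],235,120,100,100,4)[:,:,::-1]; W=f(s['frame'],180,120,200,150,2)[:,:,::-1]
o=np.zeros((400,800,3),np.uint8); o[:,:400]=S; o[:300,400:]=W; cv2.imwrite('pics/c2.png',o)
E
```

```text
[ 0.58319761 -0.2233187   0.1380378 ] [3.17885784 3.34689523 5.22129328] 0.020659659439109784
[[325.68264743 260.04814414]
 [510.97009641 202.12938333]]
[[406.59013573 214.80130891]
 [370.29047257 227.21306653]]
[[253.90157186 145.91331932]
 [291.47040017 154.72438372]]
```

View pics/c2.png

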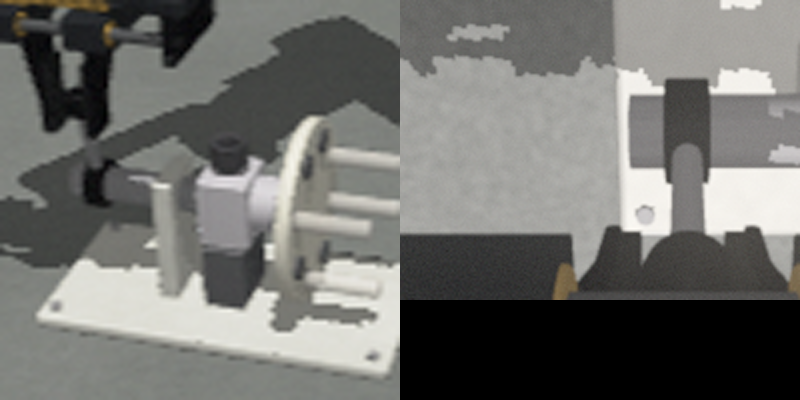

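Request:
{"method": "play_rows", "body": {"steps": "0.45 0 0 0 0 0 0;0.45 0 0 0 0 0 0;0.45 0 0 0 0 0 0;0.45 0 0 -2 0 0 0;0.45 0 0 -3 0 0 0;0.45 0 0 -3 0 0 0;0.45 -0.6 3 0 0 0 0;0.45 -0.6 3 0 0 0 0;0.45 -0.5 1 0 0 0 0;0.45 0 0 0 0 0 0;0.45 0 0 0 0 0 0"}}

```text
clock: 5.8
ee_pos: [0.5887, -0.152, 0.2168]
orientation: [-0.0, -0.069, 0.998, -0.001]
force: [0.4, -0.0, -0.4]
opening: 0.0391
grasp_force: 0.0
```

```bash
python3 - <<'E'
from h import *
s=snap('wrist','w3'); t=snap('top','t3'); c=snap('scene','s3')
st=manip.state();print(st['ee_pos'],st['force'],st['opening'])
print(proj(s,[[.5805,-.2212,.1538],[.5465,-.13,.13]]))
cv2.imwrite('pics/w3b.png',cv2.resize(s['frame'][:260,90:490,::-1],None,fx=2,fy=2,interpolation=cv2.INTER_CUBIC))
E
```

```text
[ 0.58865232 -0.15314223  0.21683209] [-1.10889647 -0.19668343  0.18710665] 0.03939857369378345
[[220.58342977 190.01606615]
 [359.24761993 154.14650305]]
```

View pics/w3b.png

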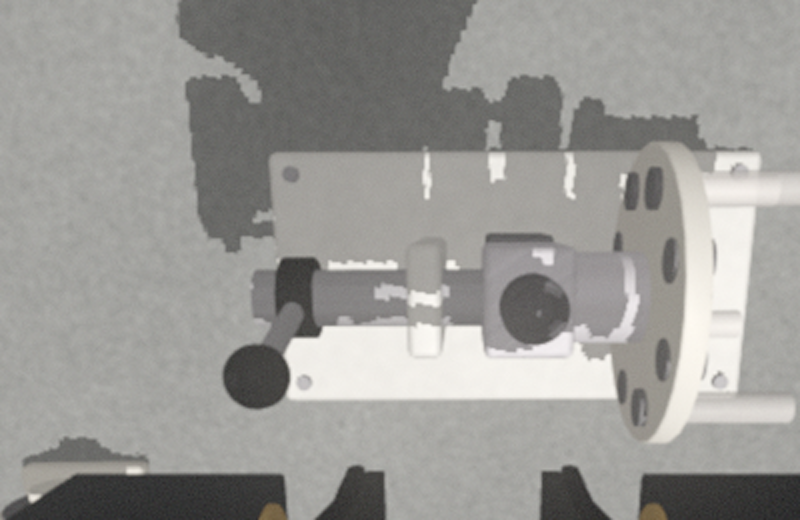

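The ball is at (218,188) and the screw head at (357,154.5), so the lever looks close to q = 0. I'll refine the fit and set up a close view of the socket.

```bash
cat > fit.py <<'E'
from h import *
from scipy.optimize import least_squares
Wc=pickle.load(open('pics/w3.pkl','rb')); w=lambda u,v:(90+u/2-.25,v/2-.25)
pts=[([-.065,-.125,.012],w(271,153)),([-.065,.125,.012],w(761,152)),([.065,-.125,.012],w(284,400)),([0,0,.13],w(534,309))]
g=np.float64([u for _,u in pts])
def W(p,P):
    c,s=np.cos(p[2]),np.sin(p[2]);return np.array([p[0]+c*P[0]-s*P[1],p[1]+s*P[0]+c*P[1],P[2]])
b=lambda p:W(p,[.072*np.sin(p[3]+.3),-.095,.085+.072*np.cos(p[3]+.3)])
o=least_squares(lambda p:np.concatenate([(proj(Wc,[W(p,P) for P,_ in pts])-g).ravel(),proj(Wc,b(p))[0]-w(256,376)]),[.5465,-.13,.136,0],x_scale=[.01,.01,.1,.1])
print(o.x,np.degrees(o.x[2]),np.round(o.fun,1))
rows([o.x[0]+.03,o.x[1]+.0,.165],97.8)
E
python3 fit.py
```

```text
[ 0.5476556  -0.13132268  0.13827743 -0.04180008] 7.922712929628923 [-2.3 -1.1  1.7 -0.5 -0.2  0.4  0.4  1.2  0.1 -0. ]
cur yaw 97.78 turn about +z -0.02  tilt [-6.e-04 -6.e-04 -1.e+00] shift cm [0.79 2.31 5.18]
```

Request:
{"method": "play_rows", "body": {"steps": "0.45 0.4 1.2 1.3 0 0 0;0.45 0.4 1.1 1.3 0 0 0;0.45 0 0 1.3 0 0 0;0.45 0 0 1.3 0 0 0;0.45 0 0 0 0 0 0;0.45 0 0 0 0 0 0"}}

```text
clock: 6.45
ee_pos: [0.5773, -0.1309, 0.1646]
orientation: [-0.001, -0.068, 0.998, 0.0]
force: [-0.2, 0.2, 0.2]
opening: 0.0391
grasp_force: 0.0
```

```bash
python3 - <<'E'
from h import *
s=snap('wrist','w4')
# averaging several frames to beat noise
fr=np.mean([s['frame'].astype(float)]+[snapshot('wrist')['frame'].astype(float) for _ in range(3)],axis=0)
print(manip.state()['ee_pos'])
c=proj(s,[.5477,-.1313,.13])[0];print(c)
x,y=int(c[0])-35,int(c[1])-35
cr=fr[y:y+70,x:x+70]; print(x,y)
g=cr.mean(2); e=np.clip((g-g.min())/(np.percentile(g,35)-g.min())*255,0,255).astype(np.uint8)
o=np.hstack([cv2.resize(e,(400,400),interpolation=cv2.INTER_CUBIC),cv2.resize(np.clip(g*1.0,0,255).astype(np.uint8),(400,400),interpolation=cv2.INTER_CUBIC)])
np.save('pics/scr.npy',g); cv2.imwrite('pics/scr.png',o)
E
```

```text
[ 0.57837771 -0.13072848  0.16620755]
[326.95600606 181.76682162]
291 146
```

View pics/scr.png

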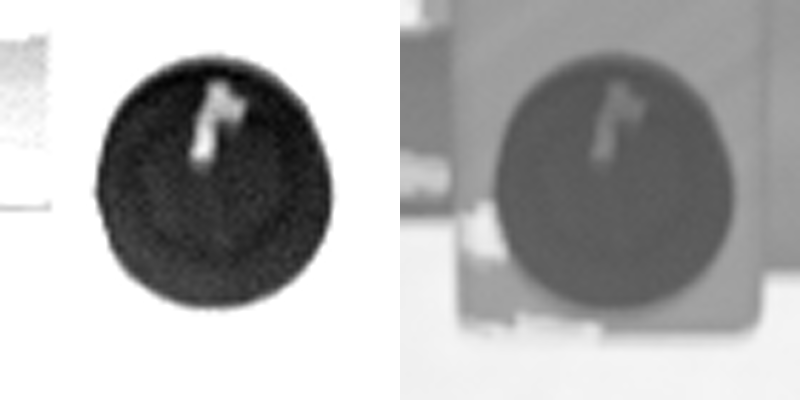

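```bash
python3 - <<'E'
from h import *
fr=np.mean([snapshot('wrist')['frame'].astype(float) for _ in range(24)],axis=0)
g=fr.mean(2)[146:216,291:361]; np.save('pics/scr.npy',g)
h=cv2.GaussianBlur(cv2.resize(g,(560,560),interpolation=cv2.INTER_CUBIC),(0,0),5)
m=h[100:420,150:450]; lo,hi=np.percentile(m,3),np.percentile(m,88);print(lo,hi)
cv2.imwrite('pics/scr2.png',np.clip((h-lo)/(hi-lo)*255,0,255).astype(np.uint8))
E
```

```text
86.13691027386623 122.19428407140138
```

View pics/scr2.png

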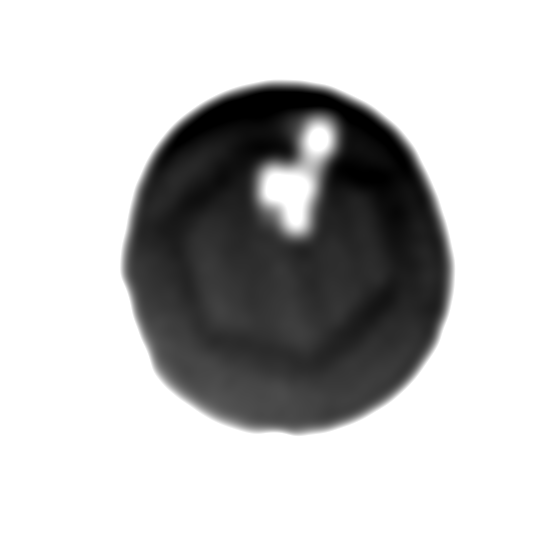

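The hex socket now shows as a darker bevel ring, with corners near (312,355), (205,335), (185,230), (275,140), (380,180) and (395,290). I'll fit it in the horizontal plane.

```bash
python3 - <<'E'
from h import *
from scipy.optimize import minimize
from scipy.ndimage import map_coordinates
s=pickle.load(open('pics/w4.pkl','rb')); g=np.load('pics/scr.npy')
# head rim fit: dark blob -> top circle; fit hex
n=240; t=np.arange(n)*2*np.pi/n
def samp(x,y,z=.13):
    uv=proj(s,np.c_[x,y,np.full(len(x),z)]); return map_coordinates(g,[uv[:,1]-146,uv[:,0]-291],order=1,mode='nearest')
def hexr(a,ap,ph):  # corner at ph
    d=(a-ph+np.pi/6)%(np.pi/3)-np.pi/6   # angle from nearest corner
    return ap/np.cos(np.pi/6-np.abs(d))
def cost(p):
    x0,y0,ph=p; v=0
    r=lambda ap:np.minimum(samp(x0+hexr(t,ap,ph)*np.cos(t),y0+hexr(t,ap,ph)*np.sin(t)),110)
    return r(.0085).mean()-.5*r(.0060).mean()-.5*r(.0110).mean()
best=[]
for ph in np.radians(np.arange(0,60,5)):
  for dx in(-.002,0,.002):
    for dy in(-.002,0,.002):
      o=minimize(cost,[.5475+dx,-.131+dy,ph],method='Nelder-Mead',options=dict(initial_simplex=[[.5475+dx,-.131+dy,ph],[.5485+dx,-.131+dy,ph],[.5475+dx,-.130+dy,ph],[.5475+dx,-.131+dy,ph+.1]]))
      best.append((o.fun,o.x[0],o.x[1],np.degrees(o.x[2])%60))
best.sort(); print(np.round(best[:12:2],4))
# rim: bright outside vs dark head
def rim(p):
    a=t; return -(samp(p[0]+.0135*np.cos(a),p[1]+.0135*np.sin(a))-samp(p[0]+.0115*np.cos(a),p[1]+.0115*np.sin(a))).mean()
o=minimize(rim,[.5475,-.131],method='Nelder-Mead',options=dict(initial_simplex=[[.5475,-.131],[.5495,-.131],[.5475,-.129]]));print(o.x,o.fun)
x0,y0,ph=best[0][1],best[0][2],np.radians(best[0][3])
c=np.array([[x0+.0098*np.cos(ph+k*np.pi/3),y0+.0098*np.sin(ph+k*np.pi/3),.13] for k in range(6)])
print(np.round((proj(s,c)-[291,146]+.5)*8-.5))
E
```

```text
[[-8.2649  0.5428 -0.1326 56.5507]
 [-8.2649  0.5428 -0.1326 56.5482]
 [-8.2648  0.5428 -0.1326 56.5064]
 [-8.2639  0.5428 -0.1325 54.9207]
 [-8.2307  0.5428 -0.1328 41.5523]
 [-8.2228  0.5428 -0.133  41.58  ]]
[ 0.54580532 -0.13193863] -63.28250749765293
[[384. 309.]
 [412. 178.]
 [310.  89.]
 [181. 133.]
 [155. 264.]
 [257. 351.]]
```

```bash
python3 - <<'E'
from h import *
from scipy.optimize import least_squares
s=pickle.load(open('pics/w4.pkl','rb'))
V=[(312,355),(205,335),(185,230),(275,140),(380,180),(395,290)]
w=np.array([ray(s,((u+.5)/8-.5+291,(v+.5)/8-.5+146),.13)[:2] for u,v in V])
def f(p):
    a=p[3]-np.arange(6)*np.pi/3
    return np.r_[w[:,0]-p[0]-p[2]*np.cos(a),w[:,1]-p[1]-p[2]*np.sin(a)].ravel()
a0=np.arctan2(*(w[0]-w.mean(0))[::-1])
for sg in (1,):
    o=least_squares(f,[*w.mean(0),.0095,a0],x_scale=[.01,.01,.01,.1]);print(o.x,np.degrees(o.x[3])%60,np.round(o.fun*1e3,1))
Rm=cv2.Rodrigues(s['rvec'])[0];print(-Rm.T@s['tvec'].ravel())
E
```

```text
[ 0.5451929  -0.13159603  0.00818077  0.34443055] 19.73441677589239 [-0.6  0.5  0.6 -0.5 -0.1  0.  -0.3 -0.2  0.1  0.4  0.2 -0.2]
[ 0.50722116 -0.14019358  0.32747125]
```

Request:
{"method": "play_rows", "body": {"steps": "0.45 0 0 -3 0 0 0;0.45 0 0 -3 0 0 0;0.45 0 0 -3 0 0 7;0.45 0 0 0 0 0 7;0.7 0 0 0 0 0 6.5;0.7 0.5 3.5 0 0 0 0;0.7 0.5 3.5 0 0 0 0;0.7 0.5 3.5 0 0 0 0;0.7 0.5 3.5 0 0 0 0;0.7 0.5 3.5 0 0 0 0;0.7 0.5 3.5 0 0 0 0;0.7 0.5 3.5 0 0 0 0"}}

```text
clock: 8.85
ee_pos: [0.5971, 0.1184, 0.2554]
orientation: [0.0, 0.11, 0.994, -0.0]
force: [0.1, -0.4, 0.0]
opening: 0.0607
grasp_force: 0.0
```

```bash
python3 - <<'E'
from h import *
rows([.62,.253,.25],77.3)
E
```

```text
cur yaw 77.34 turn about +z 0.04  tilt [ 1.e-04 -1.e-04 -1.e+00] shift cm [ 0.72 13.63  0.54]
```

Request:
{"method": "play_rows", "body": {"steps": "0.7 0.2 3.4 0.1 0 0 0;0.7 0.2 3.4 0.2 0 0 0;0.7 0.2 3.4 0.2 0 0 0;0.7 0.1 3.4 0 0 0 0;0.7 0 0 0 0 0 0;0.7 0 0 0 0 0 0"}}

```text
clock: 9.35
ee_pos: [0.6199, 0.2529, 0.2498]
orientation: [-0.0, 0.108, 0.994, -0.0]
force: [0.2, 1.1, -0.3]
opening: 0.0608
grasp_force: 0.0
```

```bash
python3 - <<'E'
from h import *
s=snap('wrist','w5');print(manip.state()['ee_pos'])
print(proj(s,[[.5974,.2532,.13],[.6,.257,.048]]))
cv2.imwrite('pics/w5b.png',cv2.resize(s['frame'][:270,160:480,::-1],None,fx=2,fy=2,interpolation=cv2.INTER_CUBIC))
E
```

```text
[0.61977704 0.25139066 0.24987854]
[[315.56333814 169.12593557]
 [320.94590499 157.42714259]]
```

View pics/w5b.png

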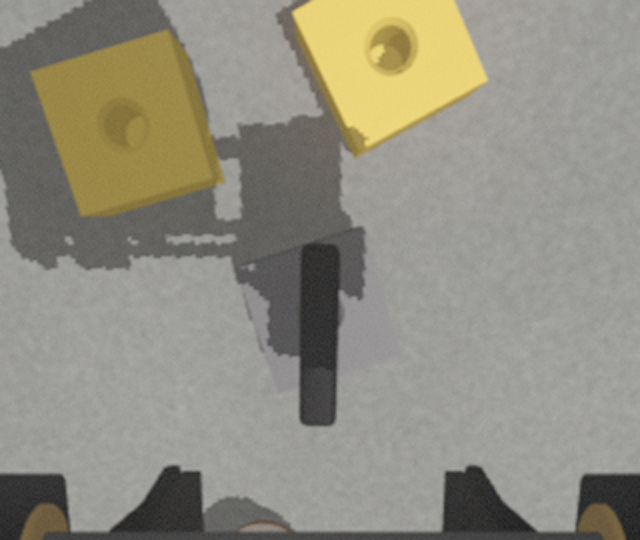

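The handle runs from (320,244) to (318,426) in the crop, centre at pixel (319,167). It is aligned with the tool, and the stand's centre is at about (320.5,154).

```bash
python3 - <<'E'
from h import *
s=pickle.load(open('pics/w5.pkl','rb')); w=lambda u,v:(160+u/2-.25,v/2-.25)
a=ray(s,w(320,245),.13);b=ray(s,w(318,426),.13);print(a,b,(a+b)/2,np.linalg.norm(a-b),np.degrees(np.arctan2(*(b-a)[1::-1])))
C=[ray(s,w(*c),.048) for c in((238,264),(364,228),(402,356),(278,390))];print(np.round(C,4),np.mean(C,0),[np.linalg.norm(C[i]-C[i-1]) for i in range(4)])
h=(a+b)/2
rows([h[0],h[1],.099],77.3)
E
```

```text
[0.56120437 0.26476426 0.13      ] [0.63479088 0.24758865 0.13      ] [0.59799762 0.25617646 0.13      ] 0.07556437702988243 -13.138025255246877
[[0.5645 0.22   0.048 ]
 [0.5608 0.2874 0.048 ]
 [0.6305 0.294  0.048 ]
 [0.6345 0.2246 0.048 ]] [0.59761035 0.25652692 0.048     ] [np.float64(0.07018694648694446), np.float64(0.0675658024120647), np.float64(0.07001627934000278), np.float64(0.06951350726447175)]
cur yaw 77.44 turn about +z 0.14  tilt [-7.e-04 -9.e-04 -1.e+00] shift cm [ 2.230e+00 -1.000e-02  1.509e+01]
```

Request:
{"method": "play_rows", "body": {"steps": "0.5 1.1 0 2 0 0 0.5;0.5 1.1 0 3 0 0 0;0.5 0 0 3 0 0 0;0.5 0 0 2.5 0 0 0;0.5 0 0 2.5 0 0 0;0.5 0 0 2 0 0 0;0.5 0 0 0 0 0 0;0.1 0 0 0 0 0 0;0.1 0 0 0 0 0 0;0.1 0 0 0 0 0 0;0.1 0 0 0 0 0 0;0.1 0 0 0 0 0 0", "grip_force": 40}}

```text
clock: 10.4
ee_pos: [0.5996, 0.256, 0.1018]
orientation: [0.001, 0.115, 0.993, 0.0]
force: [0.6, 0.0, -0.4]
opening: 0.0181
grasp_force: 0.0
```

Request:
{"method": "play_rows", "body": {"steps": "0.1 0 0 0 0 0 0;0.1 0 0 0 0 0 0;0.1 0 0 0 0 0 0"}}

```text
clock: 10.65
ee_pos: [0.5996, 0.2561, 0.1017]
orientation: [0.001, 0.114, 0.993, 0.0]
force: [-0.8, -0.6, 5.6]
opening: 0.0158
grasp_force: 40.0
```

```bash
python3 - <<'E'
from h import *
st=manip.state();print(st['ee_pos'],st['force'],st['opening'],st['grasp_force'])
w,x,y,z=st['orientation']; print(w,x,y,z)
rows([.546,-.1315,.1],109.7)
E
```

```text
[0.59958015 0.25608798 0.10166305] [-0.84731166 -0.56678461  5.63799422] 0.01582660363768275 39.99506310559809
0.0011413626816526596 0.11443411618353047 0.9934301367476113 0.0003061799233244212
cur yaw 76.86 turn about +z -32.84  tilt [ 2.3e-03  3.0e-04 -1.0e+00] shift cm [ 18.11 -34.68   0.17]
```

Request:
{"method": "play_rows", "body": {"steps": "0.1 0 0 -1 0 0 0;0.1 0 0 -2 0 0 0;0.1 0 0 -3 0 0 0;0.1 0 0 -3 0 0 0;0.1 0 0 -3 0 0 0;0.1 0 0 -3 0 0 0;0.1 0 0 -2.5 0 0 -3;0.1 0 0 0 0 0 -6;0.1 0 0 0 0 0 -6;0.1 0 0 0 0 0 -6;0.1 0 0 0 0 0 -6;0.1 0 0 0 0 0 -5.8"}}

```text
clock: 11.65
ee_pos: [0.5979, 0.2558, 0.275]
orientation: [-0.001, -0.173, 0.985, -0.0]
force: [0.6, -0.2, -1.4]
opening: 0.0152
grasp_force: 40.0
```

```bash
python3 - <<'E'
from h import *
rows([.5475,-.131,.265],109.7);st=manip.state();print(st['ee_pos'],st['force'],st['moment'])
E
```

```text
cur yaw 109.95 turn about +z 0.25  tilt [-1.7e-03 -3.0e-04 -1.0e+00] shift cm [ 17.78 -34.72   1.  ]
[0.59788891 0.25582901 0.27502985] [ 0.58370611 -0.17495715 -1.39220953] [ 0.0126178  -0.00902063  0.0066878 ]
```

Request:
{"method": "play_rows", "body": {"steps": "0.1 1 -2 0 0 0 0;0.1 1.7 -3.3 0 0 0 0;0.1 1.7 -3.3 0 0 0 0;0.1 1.7 -3.3 0 0 0 0;0.1 1.7 -3.3 0 0 0 0;0.1 1.7 -3.3 0 0 0 0;0.1 1.7 -3.3 0 0 0 0;0.1 1.7 -3.3 0 0 0 0;0.1 1.7 -3.3 0 0 0 0;0.1 1.7 -3.3 0 0 0 0;0.1 1.5 -2.5 0 0 0 0;0.1 0.4 -0.5 0 0 0 0"}}

```text
clock: 12.65
ee_pos: [0.5431, -0.1367, 0.2752]
orientation: [-0.001, -0.168, 0.986, -0.001]
force: [0.6, -0.1, -1.0]
opening: 0.0156
grasp_force: 40.0
```

Request:
{"method": "play_rows", "body": {"steps": "0.1 0 0 0 0 0 0;0.1 0 0 0 0 0 0;0.1 0 0 0 0 0 0"}}

```text
clock: 12.9
ee_pos: [0.5438, -0.1306, 0.2752]
orientation: [-0.0, -0.171, 0.985, 0.001]
force: [0.9, -0.5, -1.3]
opening: 0.0158
grasp_force: 40.0
```

```bash
python3 - <<'E'
from h import *
import time
P=[]
for i in range(5):
    st=manip.state(); P.append(st['ee_pos']); snapshot('wrist')
print(np.round(P,4),np.mean(P,0))
st['ee_pos']=np.mean(P,0)
rows([.547,-.1312,.24],109.7,st)
s=snap('scene','s6');w=snap('wrist','w6')
E
```

```text
[[ 0.5438 -0.1306  0.2752]
 [ 0.544  -0.1304  0.2752]
 [ 0.5441 -0.1304  0.2753]
 [ 0.5441 -0.1305  0.2753]
 [ 0.5442 -0.1307  0.2753]] [ 0.5440225  -0.13052647  0.27527392]
cur yaw 109.76 turn about +z 0.06  tilt [-1.e-04  3.e-04 -1.e+00] shift cm [-0.26 -0.16  3.53]
```

Request:
{"method": "play_rows", "body": {"steps": "0.1 -0.26 -0.16 1 0 0 0;0.1 0 0 1.5 0 0 0;0.1 0 0 1.5 0 0 0;0.1 0 0 0.2 0 0 0;0.1 0 0 0 0 0 0;0.1 0 0 0 0 0 0"}}

```text
clock: 13.75
ee_pos: [0.5473, -0.1329, 0.2333]
orientation: [0.0, -0.171, 0.985, -0.0]
force: [0.2, -0.6, -2.1]
opening: 0.0158
grasp_force: 40.0
```

Request:
{"method": "play_rows", "body": {"steps": "0.1 0 0 0.3 0 0 0;0.1 0 0 0.3 0 0 0;0.1 0 0 0.2 0 0 0;0.1 0 0 0.2 0 0 0;0.1 0 0 0 0 0 0;0.1 0 0 0 0 0 0"}}

```text
clock: 14.25
ee_pos: [0.5473, -0.1326, 0.2235]
orientation: [0.0, -0.171, 0.985, -0.0]
force: [0.2, 0.0, -1.1]
opening: 0.0155
grasp_force: 40.0
```

```bash
python3 - <<'E'
from h import *
st=manip.state();print(st['ee_pos'],st['force'],st['moment'])
E
```

```text
[ 0.54731411 -0.1326493   0.22347936] [ 0.24490035  0.0364278  -1.11550855] [ 0.23526111 -0.1398501   0.06176083]
```

Request:
{"method": "play_rows", "body": {"steps": "0.1 0 0 0.15 0 0 0;0.1 0 0 0.15 0 0 0;0.1 0 0 0.1 0 0 0;0.1 0 0 0 0 0 0;0.1 0 0 0 0 0 0"}}

```text
clock: 14.67
ee_pos: [0.5481, -0.1324, 0.2216]
orientation: [0.002, -0.17, 0.985, -0.0]
force: [-0.9, 2.5, 9.1]
opening: 0.0157
grasp_force: 40.0
```

```bash
python3 - <<'E'
from h import *
st=manip.state();print(st['ee_pos'],st['force'],st['moment'])
E
```

```text
[ 0.54814278 -0.13243115  0.22162718] [-0.86884261  2.53070383  9.09218469] [ 0.70386888  0.18990874 -0.03369753]
```

Request:
{"method": "play_rows", "body": {"steps": "0.1 0 0.05 0 0 0 0;0.1 0 0.05 0 0 0 0;0.1 0 0.05 0 0 0 0;0.1 0 0 0 0 0 0;0.1 0 0 0 0 0 0"}}

```text
clock: 15.08
ee_pos: [0.548, -0.1318, 0.2216]
orientation: [0.002, -0.171, 0.985, -0.001]
force: [0.2, 2.0, 10.0]
opening: 0.0157
grasp_force: 40.0
```

```bash
python3 - <<'E'
from h import *
st=manip.state();print(st['ee_pos'],st['force'],st['moment'])
E
```

```text
[ 0.5479945  -0.13179659  0.22162083] [ 0.18263935  1.98945107 10.0004158 ] [0.27811498 0.06495045 0.03061394]
```

Request:
{"method": "play_rows", "body": {"steps": "0.1 0 0.05 0 0 0 0;0.1 0 0.05 0 0 0 0;0.1 0 0 0 0 0 0;0.1 0 0 0 0 0 0"}}

```text
clock: 15.42
ee_pos: [0.5479, -0.1313, 0.2216]
orientation: [0.002, -0.171, 0.985, -0.002]
force: [0.6, 0.2, 8.0]
opening: 0.0152
grasp_force: 40.0
```

```bash
python3 - <<'E'
from h import *
st=manip.state();print(st['ee_pos'],st['force'],st['moment'])
E
```

```text
[ 0.54791456 -0.13133285  0.22156098] [0.6337861  0.15744047 7.9915144 ] [ 0.05892886 -0.0143824  -0.03074809]
```

Request:
{"method": "play_rows", "body": {"steps": "0.1 0 0 0 0 0 -2;0.1 0 0 0 0 0 -2;0.1 0 0 0 0 0 0;0.1 0 0 0 0 0 0"}}

```text
clock: 15.75
ee_pos: [0.5471, -0.1307, 0.2196]
orientation: [0.001, -0.204, 0.979, -0.001]
force: [2.6, 1.0, 0.3]
opening: 0.0158
grasp_force: 40.0
```

```bash
python3 - <<'E'
from h import *
st=manip.state();print(st['ee_pos'],st['force'],st['moment'])
E
```

```text
[ 0.5470887  -0.13067329  0.21962361] [2.56932111 1.02262528 0.33041707] [ 0.09367052 -0.53259248  0.00952827]
```

Request:
{"method": "play_rows", "body": {"steps": "0.1 -0.05 0 0.1 0 0 0;0.1 -0.05 0 0.1 0 0 0;0.1 0 0 0.1 0 0 0;0.1 0 0 0.1 0 0 0;0.1 0 0 0.1 0 0 0;0.1 0 0 0 0 0 0;0.1 0 0 0 0 0 0"}}

```text
clock: 16.33
ee_pos: [0.5473, -0.1302, 0.2141]
orientation: [0.0, -0.205, 0.979, -0.0]
force: [2.3, -0.3, -1.9]
opening: 0.0156
grasp_force: 40.0
```

```bash
python3 - <<'E'
from h import *
st=manip.state();print(st['ee_pos'],st['force'],st['moment']);rows([.546,-.1315,.2],None)
E
```

```text
[ 0.54726437 -0.13016674  0.21414741] [ 2.28977126 -0.29203241 -1.89583435] [-0.12849038 -0.64577423 -0.08765124]
cur yaw 113.64 turn about +z -0.00  tilt [ 5.e-04 -2.e-04 -1.e+00] shift cm [ 0.17 -0.07  1.41]
```

Request:
{"method": "play_rows", "body": {"steps": "0.1 -0.08 0 0 0 0 0;0.1 0 0 0.02 0 0 3;0.1 0 0 0.02 0 0 3;0.1 0 0 0.02 0 0 3;0.1 0 0 0.02 0 0 3"}}

```text
clock: 16.75
ee_pos: [0.5479, -0.1302, 0.2137]
orientation: [0.0, -0.1, 0.995, -0.001]
force: [2.5, -1.4, -0.4]
opening: 0.0155
grasp_force: 40.0
```

```bash
cat > m.py <<'E'
from h import *
st=manip.state();w,x,y,z=st['orientation'];M=R.from_quat([x,y,z,w]).as_matrix()
print('t %.2f yaw %.2f'%(st['clock'],np.degrees(np.arctan2(M[1,1],M[0,1]))),'F',np.round(st['force'],1),'M',np.round(st['moment'],3),'p',np.round(st['ee_pos'],4),'j6 %.3f'%st['joint_efforts'][5])
E
python3 m.py
```

```text
t 16.75 yaw 101.52 F [ 2.5 -1.4 -0.4] M [-0.373 -0.62   0.049] p [ 0.5479 -0.1302  0.2137] j6 -0.374
```

Request:
{"method": "play_rows", "body": {"steps": "0.1 0 0 0.02 0 0 3;0.1 0 0 0.02 0 0 3"}}

```text
clock: 16.92
ee_pos: [0.548, -0.1303, 0.2135]
orientation: [0.0, -0.048, 0.999, -0.001]
force: [2.0, -2.4, -0.3]
opening: 0.0155
grasp_force: 40.0
```

```bash
python3 m.py
```

```text
t 16.92 yaw 95.54 F [ 2.  -2.4 -0.3] M [-0.417 -0.557  0.117] p [ 0.548  -0.1303  0.2135] j6 -0.283
```

Request:
{"method": "play_rows", "body": {"steps": "0.1 0 0 0.02 0 0 3;0.1 0 0 0.02 0 0 3"}}

```text
clock: 17.08
ee_pos: [0.548, -0.1304, 0.2131]
orientation: [0.0, 0.004, 1.0, -0.001]
force: [2.6, -2.1, 0.0]
opening: 0.0156
grasp_force: 40.0
```

```bash
python3 m.py
```

```text
t 17.08 yaw 89.54 F [ 2.6 -2.1  0. ] M [-0.395 -0.555  0.141] p [ 0.548  -0.1304  0.2131] j6 -0.285
```

Request:
{"method": "play_rows", "body": {"steps": "0.1 -0.05 -0.05 0.02 0 0 3;0.1 -0.05 -0.05 0.02 0 0 3"}}

```text
clock: 17.25
ee_pos: [0.5485, -0.1309, 0.2126]
orientation: [-0.0, 0.056, 0.998, -0.0]
force: [1.8, -0.3, 1.0]
opening: 0.0153
grasp_force: 40.0
```

```bash
python3 m.py
```

```text
t 17.25 yaw 83.53 F [ 1.8 -0.3  1. ] M [-0.085 -0.35   0.11 ] p [ 0.5485 -0.1309  0.2126] j6 -0.288
```

Request:
{"method": "play_rows", "body": {"steps": "0.1 0 0 0.02 0 0 3;0.1 0 0 0.02 0 0 3"}}

```text
clock: 17.42
ee_pos: [0.5484, -0.1309, 0.2122]
orientation: [-0.0, 0.109, 0.994, -0.0]
force: [1.5, -1.3, 0.7]
opening: 0.0153
grasp_force: 40.0
```

```bash
python3 m.py
```

```text
t 17.42 yaw 77.54 F [ 1.5 -1.3  0.7] M [-0.25  -0.353  0.144] p [ 0.5484 -0.1309  0.2122] j6 -0.290
```

Request:
{"method": "play_rows", "body": {"steps": "0.1 0 0 0.02 0 0 3;0.1 0 0 0.02 0 0 3"}}

```text
clock: 17.58
ee_pos: [0.5484, -0.1309, 0.2118]
orientation: [-0.0, 0.16, 0.987, -0.0]
force: [1.1, -1.0, -0.2]
opening: 0.0157
grasp_force: 40.0
```

```bash
python3 m.py
```

```text
t 17.58 yaw 71.54 F [ 1.1 -1.  -0.2] M [-0.259 -0.354  0.106] p [ 0.5484 -0.1309  0.2118] j6 -0.290
```

Request:
{"method": "play_rows", "body": {"steps": "0.1 0 0 0.02 0 0 3;0.1 0 0 0.02 0 0 3"}}

```text
clock: 17.75
ee_pos: [0.5484, -0.131, 0.2114]
orientation: [-0.0, 0.212, 0.977, -0.001]
force: [1.0, -1.5, 0.1]
opening: 0.0155
grasp_force: 40.0
```

```bash
python3 m.py
```

```text
t 17.75 yaw 65.55 F [ 1.  -1.5  0.1] M [-0.327 -0.342  0.125] p [ 0.5484 -0.131   0.2114] j6 -0.289
```

Request:
{"method": "play_rows", "body": {"steps": "0.1 0 0 0.02 0 0 3;0.1 0 0 0.02 0 0 3"}}

```text
clock: 17.92
ee_pos: [0.5484, -0.1311, 0.211]
orientation: [-0.0, 0.263, 0.965, -0.001]
force: [0.8, -0.8, 1.5]
opening: 0.0159
grasp_force: 40.0
```

```bash
python3 m.py
```

```text
t 17.92 yaw 59.55 F [ 0.8 -0.8  1.5] M [-0.362 -0.319  0.153] p [ 0.5484 -0.1311  0.211 ] j6 -0.289
```

Request:
{"method": "play_rows", "body": {"steps": "0.1 0 0 0.02 0 0 3;0.1 0 0 0.02 0 0 3"}}

```text
clock: 18.08
ee_pos: [0.5483, -0.1311, 0.2105]
orientation: [-0.0, 0.313, 0.95, -0.001]
force: [1.5, -1.8, 0.2]
opening: 0.0158
grasp_force: 40.0
```

```bash
python3 m.py
```

```text
t 18.08 yaw 53.55 F [ 1.5 -1.8  0.2] M [-0.378 -0.338  0.118] p [ 0.5483 -0.1311  0.2105] j6 -0.289
```

Request:
{"method": "play_rows", "body": {"steps": "0.1 0 0 0.02 0 0 3;0.1 0 0 0.02 0 0 3"}}

```text
clock: 18.25
ee_pos: [0.5483, -0.1312, 0.2101]
orientation: [-0.0, 0.362, 0.932, -0.001]
force: [0.4, -1.2, 0.2]
opening: 0.0152
grasp_force: 40.0
```

```bash
python3 m.py
```

```text
t 18.25 yaw 47.55 F [ 0.4 -1.2  0.2] M [-0.477 -0.283  0.163] p [ 0.5483 -0.1312  0.2101] j6 -0.289
```

Request:
{"method": "play_rows", "body": {"steps": "0.1 0 0 0.02 0 0 3;0.1 0 0 0.02 0 0 3"}}

```text
clock: 18.42
ee_pos: [0.5482, -0.1313, 0.2097]
orientation: [-0.0, 0.41, 0.912, -0.001]
force: [0.9, -1.3, 0.3]
opening: 0.0156
grasp_force: 40.0
```

```bash
python3 m.py
```

```text
t 18.42 yaw 41.56 F [ 0.9 -1.3  0.3] M [-0.524 -0.281  0.113] p [ 0.5482 -0.1313  0.2097] j6 -0.288
```

Request:
{"method": "play_rows", "body": {"steps": "0.1 0 0 0.02 0 0 3;0.1 0 0 0.02 0 0 3"}}

```text
clock: 18.58
ee_pos: [0.5482, -0.1313, 0.2094]
orientation: [-0.0, 0.457, 0.889, -0.001]
force: [0.9, -1.1, 0.3]
opening: 0.0154
grasp_force: 40.0
```

```bash
python3 m.py
```

```text
t 18.58 yaw 35.56 F [ 0.9 -1.1  0.3] M [-0.493 -0.183  0.129] p [ 0.5482 -0.1313  0.2094] j6 -0.270
```

Request:
{"method": "play_rows", "body": {"steps": "0.1 0 0 0.02 0 0 3;0.1 0 0 0.02 0 0 3"}}

```text
clock: 18.75
ee_pos: [0.5481, -0.1314, 0.2091]
orientation: [-0.0, 0.503, 0.864, -0.001]
force: [-0.4, -1.7, 1.0]
opening: 0.0156
grasp_force: 40.0
```

```bash
python3 m.py
```

```text
t 18.75 yaw 29.57 F [-0.4 -1.7  1. ] M [-0.55  -0.186  0.191] p [ 0.5481 -0.1314  0.2091] j6 -0.248
```

Request:
{"method": "play_rows", "body": {"steps": "0.1 0 0 0.02 0 0 3;0.1 0 0 0.02 0 0 3"}}

```text
clock: 18.92
ee_pos: [0.5481, -0.1314, 0.2088]
orientation: [-0.0, 0.548, 0.837, -0.001]
force: [-0.2, -2.0, 2.4]
opening: 0.0158
grasp_force: 40.0
```

```bash
python3 m.py
```

```text
t 18.92 yaw 23.58 F [-0.2 -2.   2.4] M [-0.498 -0.076  0.182] p [ 0.5481 -0.1314  0.2088] j6 -0.226
```

```bash
python3 - <<'E'
from h import *
m=[]
for i in range(12):
    s=snapshot('scene'); st=manip.state(); m.append([st['moment'][2],st['joint_efforts'][5]])
m=np.array(m);print(np.round(m.T,3),m.mean(0),m.std(0))
E
```

```text
[[0.167 0.157 0.071 0.11  0.16  0.097 0.159 0.199 0.113 0.128 0.149 0.168]
 [0.276 0.357 0.189 0.137 0.127 0.127 0.129 0.131 0.131 0.135 0.136 0.136]] [0.13970415 0.16748935] [0.03473872 0.07053792]
```

Request:
{"method": "play_rows", "body": {"steps": "0.1 0 0 0 0 0 -2;0.1 0 0 0 0 0 -2;0.1 0 0 -0.3 0 0 0;0.1 0 0 -0.5 0 0 0;0.1 0 0 -0.7 0 0 0;0.1 0 0 -1 0 0 0;0.1 0 0 -2 0 0 0;0.1 0 0 -2.2 0 0 0;0.1 0 0 0 0 0 0;0.1 0 0 0 0 0 0"}}

```text
clock: 20.35
ee_pos: [0.5494, -0.1301, 0.2772]
orientation: [0.001, 0.518, 0.856, 0.001]
force: [-0.5, 0.5, -2.3]
opening: 0.0158
grasp_force: 40.0
```

```bash
python3 m.py; python3 - <<'E'
from h import *
rows([.5988,.256,.25],76.9)
E
```

```text
t 20.35 yaw 27.64 F [-0.5  0.5 -2.3] M [-0.074  0.007  0.034] p [ 0.5494 -0.1301  0.2772] j6 0.002
cur yaw 27.64 turn about +z -49.26  tilt [ 0.0033 -0.     -1.    ] shift cm [ 3.94 38.73  2.72]
```

Request:
{"method": "play_rows", "body": {"steps": "0.1 0 0 0.02 0 0 3;0.1 0 0 0.02 0 0 3;0.1 0 0 0.02 0 0 3;0.1 0 0 0.02 0 0 3;0.1 0 0 0.02 0 0 3;0.1 0 0 0.02 0 0 3"}}

```text
clock: 20.85
ee_pos: [0.5476, -0.1296, 0.2727]
orientation: [-0.002, 0.646, 0.763, -0.0]
force: [-0.5, 0.7, -2.0]
opening: 0.0156
grasp_force: 40.0
```

```bash
python3 m.py
```

```text
t 20.85 yaw 9.49 F [-0.5  0.7 -2. ] M [-0.084  0.061  0.008] p [ 0.5476 -0.1296  0.2727] j6 -0.414
```

```bash
python3 - <<'E'
from h import *
rows([.598,.2552,.272])
E
```

```text
cur yaw 9.49 turn about +z -0.00  tilt [-0.0032  0.0026 -1.    ] shift cm [37.12 11.31  0.07]
```

Request:
{"method": "play_rows", "body": {"steps": "0.1 1 0.3 0 0 0 0;0.1 2.5 0.8 0 0 0 0;0.1 3.7 1.1 0 0 0 0;0.1 3.7 1.1 0 0 0 0;0.1 3.7 1.1 0 0 0 0;0.1 3.7 1.1 0 0 0 0;0.1 3.7 1.1 0 0 0 0;0.1 3.7 1.1 0 0 0 0;0.1 3.7 1.1 0 0 0 0;0.1 3.7 1.1 0 0 0 0;0.1 2.5 0.9 0 0 0 0;0.1 1.2 1.6 0 0 0 0"}}

```text
clock: 21.85
ee_pos: [0.6058, 0.2581, 0.2729]
orientation: [-0.003, 0.643, 0.766, -0.001]
force: [0.8, -1.3, -2.0]
opening: 0.0159
grasp_force: 40.0
```

Request:
{"method": "play_rows", "body": {"steps": "0.1 0 0 0 0 0 0;0.1 0 0 0 0 0 0;0.1 0 0 0 0 0 0"}}

```text
clock: 22.1
ee_pos: [0.6079, 0.253, 0.273]
orientation: [-0.001, 0.645, 0.764, -0.001]
force: [-0.7, 0.3, -0.3]
opening: 0.0158
grasp_force: 40.0
```

```bash
python3 - <<'E'
from h import *
rows([.598,.2552,.155]);print(manip.state()['ee_pos'])
E
```

```text
cur yaw 9.70 turn about +z -0.00  tilt [-3.2e-03 -7.0e-04 -1.0e+00] shift cm [ 0.39 -0.94 11.8 ]
[0.60794662 0.25295552 0.27300177]
```

Request:
{"method": "play_rows", "body": {"steps": "0.1 0.2 -0.5 1 0 0 0;0.1 0.19 -0.44 2 0 0 0;0.1 0 0 3 0 0 0;0.1 0 0 3 0 0 0;0.1 0 0 2.5 0 0 0;0.1 0 0 0.3 0 0 0;0.1 0 0 0 0 0 0;0.1 0 0 0 0 0 0"}}

```text
clock: 22.77
ee_pos: [0.6002, 0.2547, 0.1573]
orientation: [0.0, 0.645, 0.764, 0.001]
force: [-0.3, 0.4, -0.5]
opening: 0.0157
grasp_force: 40.0
```

```bash
python3 m.py; python3 - <<'E'
from h import *
rows([.598,.2552,.105])
E
```

```text
t 22.77 yaw 9.59 F [-0.3  0.4 -0.5] M [-0.054  0.031 -0.004] p [0.6002 0.2547 0.1573] j6 -0.003
cur yaw 9.59 turn about +z -0.00  tilt [ 1.4e-03  4.0e-04 -1.0e+00] shift cm [ 0.08 -0.21  5.23]
```

Request:
{"method": "play_rows", "body": {"steps": "0.1 0.05 -0.18 0 0 0 0;0.1 0 0 0.7 0 0 0;0.1 0 0 0.8 0 0 0;0.1 0 0 0.8 0 0 0;0.1 0 0 0 0 0 0;0.1 0 0 0 0 0 0"}}

```text
clock: 23.27
ee_pos: [0.597, 0.2552, 0.1322]
orientation: [-0.001, 0.645, 0.764, -0.001]
force: [0.8, -0.0, -1.9]
opening: 0.0159
grasp_force: 40.0
```

```bash
python3 m.py
```

```text
t 23.27 yaw 9.65 F [ 0.8 -0.  -1.9] M [-0.051  0.054 -0.034] p [0.597  0.2552 0.1322] j6 -0.001
```

Request:
{"method": "play_rows", "body": {"steps": "0.1 0 0 0.7 0 0 0;0.1 0 0 0.8 0 0 0;0.1 0 0 0.8 0 0 0;0.1 0 0 0.5 0 0 0;0.1 0 0 0 0 0 0;0.1 0 0 0 0 0 0"}}

```text
clock: 23.77
ee_pos: [0.5973, 0.2552, 0.1044]
orientation: [-0.0, 0.645, 0.764, -0.0]
force: [0.2, 0.2, -1.4]
opening: 0.0157
grasp_force: 40.0
```

```bash
python3 m.py
```

```text
t 23.77 yaw 9.64 F [ 0.2  0.2 -1.4] M [-0.123  0.027 -0.019] p [0.5973 0.2552 0.1044] j6 -0.000
```

Lower another 2 mm, release, back away.

Request:
{"method": "play_rows", "body": {"steps": "0.1 0 0 0.1 0 0 0;0.1 0 0 0.1 0 0 0;0.1 0 0 0 0 0 0;0.25 0 0 0 0 0 0;0.35 0 0 0 0 0 0;0.5 0 0 0 0 0 0;0.5 0 0 0 0 0 0;0.5 0 0 -1 0 0 0;0.5 0 0 -2 0 0 0;0.5 0 0 -3 0 0 0;0.5 0 0 -3 0 0 0;0.5 0 0 -3 0 0 0"}}

```text
clock: 24.77
ee_pos: [0.5974, 0.2553, 0.2251]
orientation: [0.0, 0.645, 0.764, 0.0]
force: [1.0, 0.9, 0.8]
opening: 0.0434
grasp_force: 0.0
```

Request:
{"method": "play_rows", "body": {"steps": "0.5 0 -3 0 0 0 0;0.5 0 -3 0 0 0 0;0.5 0 -3 0 0 0 0;0.5 0 -3 0 0 0 0;0.5 0 -3 0 0 0 0;0.5 0 0 0 0 0 0;0.5 0 0 0 0 0 0;0.5 0 0 0 0 0 0"}}

```text
clock: 25.43
ee_pos: [0.451, 0.2305, 0.2243]
orientation: [0.001, 0.645, 0.764, 0.001]
force: [-0.5, 0.0, 0.1]
opening: 0.0434
grasp_force: 0.0
```

```bash
python3 m.py; python3 - <<'E'
from h import *
t=snap('top','t9'); c=snap('scene','s9'); w=snap('wrist','w9')
f=lambda im,x,y,wd,h,k:cv2.resize(im[y:y+h,x:x+wd],None,fx=k,fy=k,interpolation=cv2.INTER_CUBIC)
o=np.zeros((600,800,3),np.uint8);F=lambda s:s['frame'][:,:,::-1]
o[:300,:400]=f(F(t),317,195,100,75,4);o[:300,400:]=f(F(t),192,175,100,75,4)
o[300:,:400]=f(F(c),240,130,100,75,4);o[300:,400:]=f(F(c),390,175,100,75,4)
cv2.imwrite('pics/end.png',o)
E
```

```text
t 25.43 yaw 9.65 F [-0.5  0.   0.1] M [-0.104  0.002  0.017] p [0.451  0.2305 0.2243] j6 -0.002
```

View pics/end.png

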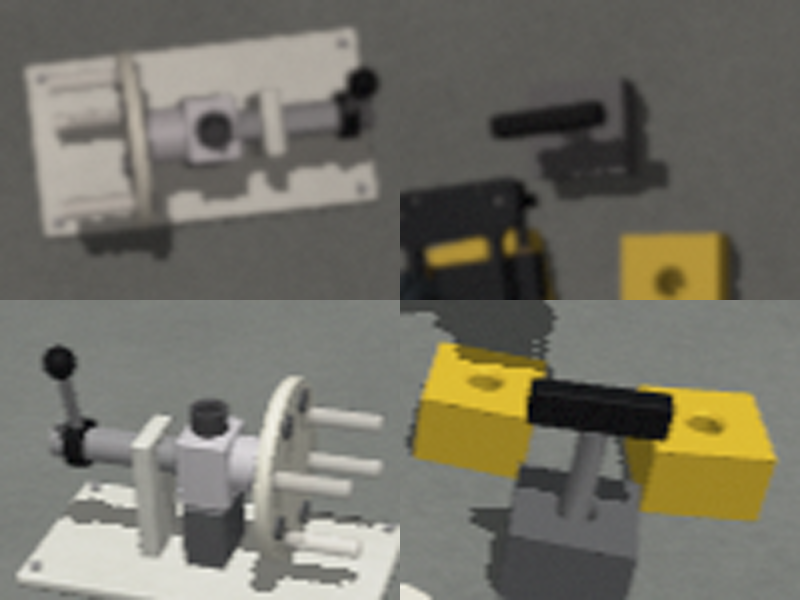

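The key stands upright in its stand, with its handle centre at (548,120) in the crop, the same as at the start. I'll do a quick check of the lever angle from the ball at (363,83) top and (59,362) scene.

```bash
python3 - <<'E'
from h import *
from scipy.optimize import least_squares
T=pickle.load(open('pics/t9.pkl','rb'));S=pickle.load(open('pics/s9.pkl','rb'))
p=[.54654,-.12992,.13603];c,s=np.cos(p[2]),np.sin(p[2])
def bp(q):
    x,y=.072*np.sin(q+.3),-.095; return [p[0]+c*x-s*y,p[1]+s*x+c*y,.085+.072*np.cos(q+.3)]
ob=[(T,(317+363/4-.4,195+83/4-.4)),(S,(240+59/4-.4,130+62/4-.4))]
g=least_squares(lambda q:np.concatenate([proj(k,bp(q[0]))[0]-uv for k,uv in ob]),[0.]);print(g.x,np.round(g.fun,1))
E
```

```text
[-0.03285419] [-0.6  0.3 -0.1  0.2]
```

```bash
python3 -c "
from workcell import workorder
print(workorder.close_job())"
```

```text
the job is handed in; nothing more can be done
None
```

The job is handed in, result not reported: the flat faces up (measured −0.03 rad), the setscrew is snug at an estimated 15 N judging by torque (8–30 N allowed), the key is back in its stand and released, and I did not go near the jar, pot or timer.

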